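# Clamp a turned spindle and close the caliper on its tenon

### The arm

A 6-joint arm with a two-finger parallel gripper is mounted at the origin on the work surface. World frame = base frame: x ahead of the robot, y to its left, z up, the work surface at z = 0. Lengths are in m, angles in rad, forces in N, time in s.
With the tool pointing down it reaches from about 0.3 to 0.875 m from the base axis. Payload 6.4 kg.
Tool frame: the origin (TCP) lies between the finger pads; the fingertips stand 25 mm ahead of it and the grasp point (between the pads) lies 6 mm ahead of it; z points along the fingers, y is the line along which they close (so a half turn about z gives the same grasp; the last joint's range is limited). The gripper opens to 85 mm and grips with 20 to 120 N. Pads are 22 mm wide; open, the fingers measure 114 mm over their backs; the gripper's body (76 mm by 85 mm) begins 54 mm behind the grasp point. The pads swing forward as they close: fully open they stand 13 mm farther back than shut.
Start: joints at [-0.206, 0.181, 1.607, -0, 1.354, -0.206], TCP at [0.575, 0, 0.256] pointing down, gripper open.
Joint ranges: [-2.99, 2.99], [-0.89, 2.07], [0.3, 2.58], [-1.14, 4.28], [0, 2.63], [-3.12, 3.12]. Speed limits (rad/s): [2.57, 2.57, 3.01, 3.14, 3.14, 3.14].

### API

Orientations are given as a unit quaternion [w, x, y, z].
In Python, from bench import ctrl gives the robot as it stands.
- The arm moves only by the tool servo_tool, never from a script. Its argument "series" is text: rows parted by semicolons, each of 7 numbers parted by spaces: the gripper command: -1 is fully open, 1 is shut, values between are in proportion, then the shift along the tool's x, y, z in m, then the turn, a rotation vector about the tool's x, y, z in degrees. A call has 1 to 12 rows; each row is the pose to reach, as a shift and turn from the pose commanded when the call began, along the tool's axes at that moment; what a row does not reach only later rows make up. A row lasts 1/12 s, in which the tool goes at most 41.7 mm and 7.16 degrees, less where a joint would pass 70% of its speed; a pose out of reach is approached as far as the arm can. A call with a gripper value outside its range is refused whole. The fingers move at their own pace and stop on an object; the grip force is fixed at half the most. Time passes only in rows, so rows that repeat a pose let the fingers close. It gives the time, the measured TCP pose, the force, the opening and the grip force at its end, in the units of the state.
- ctrl.get_obs(): the state, without advancing time (a new reading comes with each control period).
- ctrl.camera(name): name is "scene" or "side" or "wrist"; returns a dict with "img" (384x512x3 uint8, red, green, blue), "z_map" (384x512 float32, m along the optical axis (not along the pixel's ray), 0 where there is no reading), "fovy" (degrees; the focal length in pixels is half the picture's height over the tangent of half this angle, whatever the lens; pixels are square), "cx", "cy" (the principal point, pixels), "k1" (the pictures are not rectified: a ray, as slopes to the right and down, at radius r is drawn at 1 + k1 r^2 times it, then the intrinsics apply), "extrinsics" (4x4, takes a point from camera to world coordinates); the wrist camera has in their place "T_tool_cam" (4x4, takes a point from camera to tool coordinates, whose origin is the TCP and whose axes are the flange's). Camera axes: x right, y down, z forward; pixel columns grow to the right and rows downward; lengths in m; the calibration is good to about 2 mm. A picture is of the moment at which its call begins: read the wrist's pose just before it.
- ctrl.hand_in(): hands the job in; it is judged then, once.
The state is a dict: "time_s": time; "q": joint angles; "dq": joint speeds; "joint_efforts": joint torques, N m; "eef_pos": TCP position; "eef_rot": TCP orientation; "wrist_force": force on the tool from outside, world axes, zero at the start; "torque": the same for the moment, N m; "opening": opening from 0.0 (shut) to 1.0 (fully open); "grasp_force": force on a finger pad.
Only numpy, scipy, OpenCV 4.12 (cv2) and the standard library are available. Lean on these libraries where they do the work, as an engineer would, in place of code of your own. Each camera call takes 0.05 s, during which the arm holds its last target. There are 200 camera calls.

### The job

The turned wooden spindle lies loose in the cradle of the measuring stand. First swing the clamp lever over and fully down onto the spindle, and only then slide the caliper's moving jaw gently shut until it presses on the spindle's thinner end against the fixed jaw; leave both that way and let go. Do not knock the lamp that hangs over the caliper or disturb the things lying around.

Things in the scene. Friction and masses are not known exactly. Their poses are not given: they have to be found in the camera images.
- stand: Dark green measuring stand fixed to the bench: base plate 200 (x) x 250 (y) x 15 mm. Origin: centre of the plate's underside; z up, -x roughly towards the robot. V cradle holds the spindle along y, axis at x = 0, z = 70 mm. Hinge bracket at x = 55, y = -50, up to z = 122. Caliper in the plane y = 62: steel beam along x, top at z = 35; fixed jaw beyond the spindle, face at x = 16.5, top at z = 95.
- spindle: Turned light-wood spindle, loose, about 0.18 kg: body 50 mm diameter, 130 mm long, then a thinner end (tenon) 32 mm diameter, 60 mm long. Origin on its axis at mid-length of the thick body; its y runs along the axis towards the thin end. Lies in the V cradle, thin end between the caliper jaws.
- clamp (a joint): Angle of the clamp lever, rad. 0 = shut: level, pointing to the stand's -x (to the robot), its rubber pad on the spindle's thick body (stop at -0.02). Grows as it swings up: 1.57 upright, 2.0 leaning away from the robot. Hinge axis is the stand's y. Friction hinge: stays where left, 2 to 3 N at the grip moves it.
- clamp_hinge (a point): Hinge centre of the lever, at x = 55, y = -50, z = 110 mm in the stand's frame.
- clamp_grip (a point): Point on the lever's round black grip (22 mm diameter, 64 mm long, running along the lever from 88 to 152 mm from the hinge); this point is on the grip's axis, 125 mm from the hinge.
- jaw (a joint): Opening of the moving jaw, m: 0 = its face just touches the 32 mm tenon lying in the cradle; grows as it slides away along the stand's -x (to the robot), up to 0.045. About 2.5 N of friction; it stays where it is left.
- jaw_pad (a point): Centre of the upright thumb pad on the moving jaw's back, on the face that looks to the stand's -x, at y = 62, z = 80 mm of the stand; push it along the stand's +x. Pad 36 mm wide (y), 44 mm tall (z). Below it the slide's foot reaches 14 mm further to -x, up to z = 42. The jaw's measuring face is 20 mm beyond the pad's.
- lamp: Strip lamp fixed beside the stand. Origin on the bench, axes parallel to the stand's. Aluminium head x -67 to -17, y 32 to 196 mm, underside 217 mm above the bench, over the caliper: a gripper pointing straight down does not fit at the thumb pad; come in below it from the robot's side, tool tilted about 35 degrees. Post (14 mm) at x = 30, y = 180 mm on a 64 mm foot.
- gouge: Turning gouge lying on the bench, 270 mm long, black handle 32 mm thick and steel shank. Bystander. Origin under it, x towards the blade.
- wax_tin: Round metal tin, 72 mm diameter, 55 mm high, standing. Bystander. Origin at the centre of its underside.
- blank: Octagonal light-wood blank, 190 mm long, 70 mm across flats, lying. Bystander. Origin under its middle, x along it.

How it is judged:
On the way, in this order (a step that is already met when the one before it is completed fails the run):
1. the clamp lever is fully down on the spindle (value of joint clamp below 0.05 rad), for 0.2 s.
2. the moving jaw is shut on the thin end and presses on it with more than 2 N (contact force between jaw and spindle above 2 N and value of joint jaw below 0.0015 m), for 0.1 s.
At the end, for the whole second after the job is handed in: The lever is within 0.05 rad of shut, the moving jaw is within 1.5 mm of touching the tenon, and the spindle rests still in the cradle, within 4 mm of its seat and 15 mm of where it lay (value of joint clamp below 0.05 rad and value of joint jaw between -0.003 and 0.0015 m and z of spindle in the frame of stand between 0.066 and 0.074 m and x of spindle in the frame of stand between -0.004 and 0.004 m and distance of spindle from where it was at the start of the episode below 0.015 m and linear speed of spindle below 0.02 m/s).
It fails at once if the jaw presses on the spindle (over 2 N) while the clamp lever is not down (contact force between jaw and spindle above 2 N and value of joint clamp above 0.15 rad).
It fails at once if the jaw is rammed onto the spindle with more than 45 N (contact force between jaw and spindle above 45 N).
It fails at once if the lamp is knocked (over 8 N) (contact force between anything else and lamp above 8 N).
It fails at once if a bystander is moved by more than 30 mm (distance of any of gouge, wax_tin, blank from where it was at the start of the episode above 0.03 m).
It also fails if it takes over 45 s, if anything falls off the work surface, if the arm or the gripper's body presses on something with over 40 N, if the wrist force passes 120 N, or if a joint passes its speed limit or range.

## Working session

There is one attempt and no reset: what is moved stays moved. The work goes in short steps, Python scripts to look and compute and a tool call to move; the robot and the scene stay as the last step left them, time stands still between calls to the robot, and variables do not carry over. Pictures are saved under pics/ and viewed, at most 10 in all, crops included, and the job is handed in when it is done.

Besides the shell and the picture viewer there is one more tool, called after ">>>" as a command line: name --argument value ..., lists and objects as JSON in quotes. servo_tool: Moves the arm, as the interface text tells. Its arguments: {"type":"object","properties":{"series":{"type":"string"}},"required":["series"]}

```bash
mkdir -p pics; ls
cat > h.py <<'E'
import numpy as np, cv2
from bench import ctrl
def cloud(c,T):
    h,w=c["z_map"].shape; f=h/2/np.tan(np.radians(c["fovy"])/2)
    u,v=np.meshgrid(np.arange(w),np.arange(h))
    K=np.array([[f,0,c["cx"]],[0,f,c["cy"]],[0,0,1]])
    p=cv2.undistortPoints(np.stack([u,v],-1).reshape(-1,1,2).astype(np.float64),K,np.array([c["k1"],0,0,0,0.])).reshape(h,w,2)
    z=c["z_map"].astype(float)
    P=np.stack([p[...,0]*z,p[...,1]*z,z],-1)
    W=P@T[:3,:3].T+T[:3,3]; W[z<=0]=np.nan
    return W
def get(n):
    c=ctrl.camera(n); return c["img"],cloud(c,np.array(c["extrinsics"]))
E
python3 - <<'E'
from h import *
print(ctrl.get_obs())
a=[]
for n in("scene","side"):
    i,W=get(n); np.savez(n+".npz",i=i,W=W); a.append(i)
    cv2.imwrite(f"pics/{n}.png",cv2.resize(i[...,::-1],(800,600)))
E
```

```text
pics
{'time_s': 0.0, 'q': array([-2.06306597e-01,  1.81563352e-01,  1.60800141e+00, -2.62851481e-05,
        1.35376379e+00, -2.06298946e-01]), 'dq': array([ 0.00032303, -0.00076296, -0.00104274,  0.00169953,  0.00156906,
        0.00033264]), 'joint_efforts': array([ 3.41415571e-04, -4.44869328e+01, -3.51340663e+01, -2.51131587e-04,
        9.11703974e-03,  3.43231875e-05]), 'eef_pos': array([5.74501146e-01, 1.10406787e-04, 2.55374740e-01]), 'eef_rot': array([-7.19413109e-04,  7.07107211e-01,  7.07105819e-01, -4.85738658e-04]), 'wrist_force': array([ 0.7329904 ,  1.01194568, -0.21378642]), 'torque': array([ 0.01443029, -0.02506286,  0.06405251]), 'grasp_force': 0.0, 'opening': 1.002933320133577}
```

View pics/scene.png

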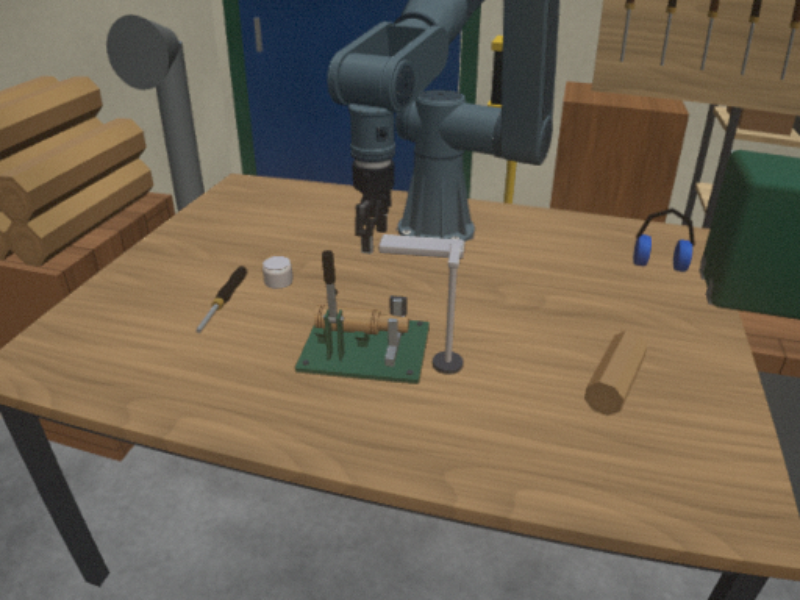

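View pics/side.png

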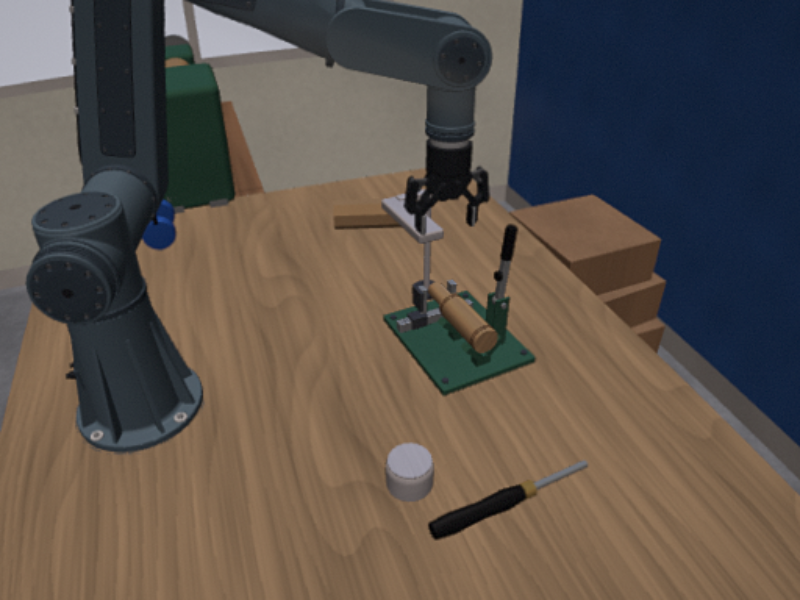

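The scene view shows the stand around (365,348), the lever near upright with its grip at (328,265), the lamp head at (422,246) and the tin and gouge on the left. The side view shows the stand at (460,340) and the grip at (509,243).

Run:
```python
from h import *
for n in("scene","side"):
    d=np.load(n+".npz"); i=d["i"].astype(int);W=d["W"]
    R,G,B=i[...,0],i[...,1],i[...,2]
    roi=(abs(W[...,0]-.68)<.3)&(abs(W[...,1])<.35)
    g=(G>R*1.25)&(G>B*1.05)&roi&(abs(W[...,2]-.015)<.008)
    P=W[g]; r=cv2.minAreaRect((P[:,:2]*1000).astype(np.float32)); print(n,"plate",len(P),r,np.median(P[:,2]))
    k=(i.max(-1)<60)&roi&(W[...,2]>.15)&(W[...,2]<.29)&(W[...,0]>.63)
    nn,L,S,C=cv2.connectedComponentsWithStats(k.astype(np.uint8))
    for j in range(1,nn):
        if S[j,4]>15: Q=W[L==j]; print(" dark",C[j]*1.5625,S[j,4],Q.mean(0).round(3),Q.min(0).round(3),Q.max(0).round(3))
    l=(i.min(-1)>100)&roi&(abs(W[...,2]-.235)<.025)
    Q=W[l]; 
    if len(Q): print(" lamp",len(Q),np.percentile(Q,[3,50,97],axis=0).round(3), cv2.minAreaRect((Q[:,:2]*1000).astype(np.float32)))
```

```text
scene plate 1772 ((598.4345703125, -17.928817749023438), (200.84825134277344, 247.69244384765625), 7.312710285186768) 0.015035025217968678
 dark [328.02083333 267.0703125 ] 120 [ 0.676 -0.056  0.234] [ 0.666 -0.066  0.198] [ 0.682 -0.049  0.264]
 lamp 630 [[0.517 0.013 0.226]
 [0.556 0.098 0.239]
 [0.608 0.166 0.244]] ((562.7271728515625, 86.98102569580078), (102.40389251708984, 164.4664764404297), 1.2424285411834717)
side plate 2069 ((595.807373046875, -18.008377075195312), (201.2102813720703, 254.5601043701172), 7.718824863433838) 0.015750798485942408
 dark [505.97383721 249.41860465] 215 [ 0.662 -0.064  0.22 ] [ 0.646 -0.072  0.151] [ 0.676 -0.052  0.265]
 lamp 307 [[0.51  0.007 0.237]
 [0.531 0.084 0.24 ]
 [0.578 0.161 0.246]] ((557.035888671875, 80.97492980957031), (89.47758483886719, 172.64109802246094), 4.3290534019470215)
```

```bash
cat >> h.py <<'E'
YAW=np.radians(7.5); SO=np.array([.597,-.018,0.])
RS=np.array([[np.cos(YAW),-np.sin(YAW),0],[np.sin(YAW),np.cos(YAW),0],[0,0,1]])
def stand(P): return (P-SO)@RS
E
python3 - <<'E'
from h import *
p=lambda Q:(np.percentile(Q,[2,50,98],axis=0)*1000).round().tolist() if len(Q)>5 else None
for n in("scene","side"):
    d=np.load(n+".npz"); i=d["i"].astype(int);S=stand(d["W"]);x,y,z=S[...,0],S[...,1],S[...,2]
    wood=i[...,0]-i[...,2]>35
    print(n,"lamp",p(S[(z>.222)&(z<.26)&(y>0)&(y<.26)&(abs(x)<.12)&(i.min(-1)>110)]))
    print(" post",p(S[(z>.03)&(z<.2)&(y>.13)&(y<.26)&(abs(x)<.1)]))
    print(" jaws",p(S[(z>.05)&(z<.13)&(y>.03)&(y<.1)&(abs(x)<.12)&~wood]))
    print(" pad face",p(S[(z>.06)&(z<.1)&(y>.05)&(y<.08)&(x<-.02)&(x>-.12)&~wood]))
    print(" body",p(S[(z>.04)&(z<.1)&(y>-.1)&(y<.04)&(abs(x)<.04)&wood]), "tenon",p(S[(z>.04)&(z<.1)&(y>.075)&(y<.14)&(abs(x)<.04)&wood]))
    print(" lever",[p(S[(z>a)&(z<a+.02)&(y>-.08)&(y<-.02)&(x>.0)&(x<.13)]) for a in(.13,.2,.24)])
E
```

```text
scene lamp [[-64.0, 34.0, 231.0], [-30.0, 119.0, 239.0], [35.0, 188.0, 245.0]]
 post [[28.0, 170.0, 32.0], [34.0, 176.0, 120.0], [37.0, 183.0, 196.0]]
 jaws [[-55.0, 46.0, 52.0], [-36.0, 63.0, 81.0], [30.0, 89.0, 103.0]]
 pad face [[-54.0, 51.0, 64.0], [-42.0, 66.0, 83.0], [-34.0, 78.0, 100.0]]
 body [[-12.0, -97.0, 62.0], [16.0, -14.0, 86.0], [25.0, 36.0, 97.0]] tenon [[-4.0, 76.0, 60.0], [10.0, 83.0, 80.0], [18.0, 90.0, 87.0]]
 lever [[[51.0, -56.0, 130.0], [62.0, -49.0, 138.0], [65.0, -43.0, 149.0]], [[63.0, -59.0, 200.0], [71.0, -49.0, 210.0], [75.0, -39.0, 219.0]], [[64.0, -59.0, 241.0], [74.0, -48.0, 250.0], [80.0, -40.0, 259.0]]]
side lamp [[-68.0, 31.0, 237.0], [-50.0, 110.0, 240.0], [4.0, 187.0, 246.0]]
 post [[21.0, 168.0, 32.0], [26.0, 173.0, 85.0], [35.0, 178.0, 197.0]]
 jaws [[-58.0, 45.0, 55.0], [-47.0, 58.0, 85.0], [25.0, 83.0, 104.0]]
 pad face [[-58.0, 50.0, 62.0], [-56.0, 59.0, 81.0], [-39.0, 77.0, 99.0]]
 body [[-25.0, -99.0, 55.0], [-10.0, -55.0, 90.0], [17.0, 26.0, 97.0]] tenon [[-15.0, 76.0, 74.0], [-8.0, 83.0, 84.0], [7.0, 92.0, 89.0]]
 lever [[[49.0, -58.0, 130.0], [52.0, -54.0, 140.0], [63.0, -41.0, 149.0]], [[52.0, -62.0, 202.0], [58.0, -55.0, 211.0], [71.0, -45.0, 220.0]], [[56.0, -60.0, 241.0], [62.0, -56.0, 252.0], [75.0, -45.0, 260.0]]]
```

>>> servo_tool --series "1 0 0 -0.035 0 0 0; 1 0 0 -0.07 0 0 -4; 1 -0.015 0.035 -0.07 0 0 -7.5; 1 -0.03 0.07 -0.07 0 0 -7.5; 1 -0.045 0.105 -0.07 0 0 -7.5; 1 -0.053 0.138 -0.07 0 0 -7.5; 1 -0.053 0.138 -0.07 0 0 -7.5; 1 -0.053 0.138 -0.07 0 0 -7.5"

```text
time_s: 0.77
eef_pos: [0.7135, -0.0537, 0.3228]
eef_rot: [-0.002, 0.66, 0.752, -0.001]
wrist_force: [-1.0, 0.4, -0.3]
opening: 0.001
grasp_force: 0.0
```

>>> servo_tool --series "1 0 0 0.035 0 0 0; 1 0 0 0.073 0 0 0; 1 0 0 0.073 0 0 0; 1 0 -0.015 0.073 0 0 0; 1 0 -0.03 0.073 0 0 0; 1 0 -0.045 0.073 0 0 0; 1 0 -0.06 0.074 0 0 0; 1 0 -0.075 0.079 0 0 0; 1 0 -0.088 0.083 0 0 0; 1 0 -0.1 0.09 0 0 0; 1 0 -0.113 0.099 0 0 0; 1 0 -0.113 0.099 0 0 0"

```text
time_s: 1.77
eef_pos: [0.5988, -0.0674, 0.2283]
eef_rot: [-0.0, 0.659, 0.752, -0.0]
wrist_force: [-1.2, -0.1, 0.6]
opening: -0.003
grasp_force: 0.0
```

Run:
```python
from h import *
i,W=get("side"); o=ctrl.get_obs(); print(stand(o["eef_pos"]),o["wrist_force"])
cv2.imwrite("pics/s2.png",cv2.resize(i[90:290,200:420,::-1],(770,700))[:600])
```

```text
[-0.00344038 -0.04940716  0.22885102] [-0.69164879  0.42816729 -0.55295025]
```

View pics/s2.png

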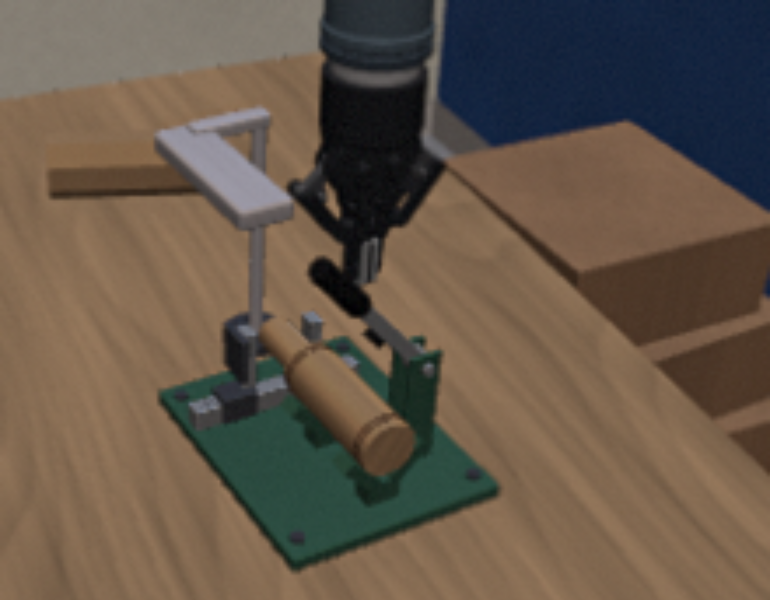

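The lever is about halfway down with the fingertips on the grip at crop (360,285), and all else is untouched.

>>> servo_tool --series "1 0 -0.011 0.01 0 0 0; 1 0 -0.021 0.022 0 0 0; 1 0 -0.028 0.035 0 0 0; 1 0 -0.035 0.049 0 0 0; 1 0 -0.039 0.059 0 0 0; 1 0 -0.042 0.069 0 0 0; 1 0 -0.043 0.075 0 0 0; 1 0 -0.043 0.079 0 0 0; 1 0 -0.043 0.081 0 0 0; 1 0 -0.043 0.081 0 0 0; 1 0 -0.043 0.081 0 0 0"

```text
time_s: 2.73
eef_pos: [0.5587, -0.0733, 0.1464]
eef_rot: [0.0, 0.659, 0.752, 0.0]
wrist_force: [-0.5, -0.3, 0.1]
opening: 0.001
grasp_force: 0.0
```

>>> servo_tool --series "1 0 0 0.002 0 0 0; 1 0 0 0.004 0 0 0; 1 0 0 0.006 0 0 0; 1 0 0 0.006 0 0 0"

```text
time_s: 3.07
eef_pos: [0.5591, -0.0735, 0.1439]
eef_rot: [0.001, 0.659, 0.752, 0.0]
wrist_force: [-10.7, 2.6, 23.2]
opening: 0.001
grasp_force: 11.8
```

Run:
```python
from h import *
i,W=get("side"); o=ctrl.get_obs(); print(stand(o["eef_pos"]),o["wrist_force"])
S=stand(W);x,y,z=S[...,0],S[...,1],S[...,2]
for a in range(-100,55,12):
    m=(abs(x*1000-a)<6)&(abs(y+.05)<.014)&(z>.1)&(z<.15)
    if m.sum()>2: print(a,m.sum(),np.percentile(z[m],[5,50,95]).round(4))
cv2.imwrite("pics/s3.png",cv2.resize(i[90:290,200:420,::-1],(770,700))[:600])
```

```text
[-0.0448147  -0.05005531  0.14382269] [-9.52371807  2.66097921 22.97608176]
-100 24 [0.1031 0.1132 0.1189]
-88 30 [0.1054 0.1164 0.1196]
-76 32 [0.1047 0.1152 0.1201]
-64 38 [0.1074 0.1178 0.1456]
-52 68 [0.1091 0.1276 0.1474]
-40 42 [0.1061 0.125  0.1472]
-28 27 [0.1067 0.1161 0.1416]
-16 26 [0.1055 0.1154 0.1183]
-4 27 [0.1014 0.1128 0.1167]
8 26 [0.1053 0.1158 0.1189]
20 25 [0.107  0.1162 0.1186]
32 24 [0.1075 0.1156 0.1188]
44 49 [0.1053 0.1178 0.1238]
```

View pics/s3.png

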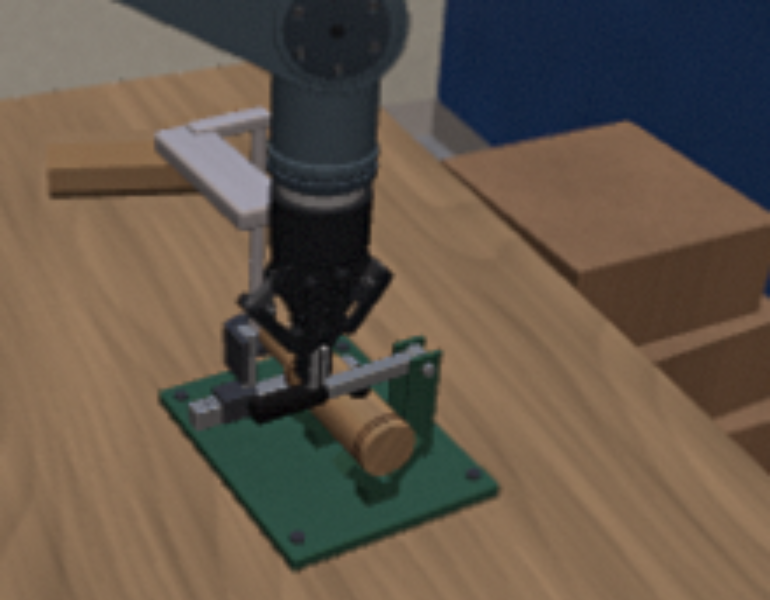

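The lever lies level, the grip's top is at z ≈ 120 mm along its length and the press reads 23 N: it is fully down. Next I back off and tilt.

>>> servo_tool --series "1 0 0 -0.02 0 0 0; 1 0 0 -0.05 0 0 0; 1 0 -0.02 -0.08 0 0 0; 1 0 -0.05 -0.08 -7 0 0; 1 0 -0.08 -0.08 -14 0 0; 1 0 -0.104 -0.08 -21 0 0; 1 0 -0.104 -0.08 -28 0 0; 1 0.02 -0.104 -0.08 -35 0 0; 1 0.05 -0.104 -0.08 -40 0 0; 1 0.08 -0.104 -0.08 -40 0 0; 1 0.112 -0.104 -0.08 -40 0 0; 1 0.112 -0.104 -0.08 -40 0 0"

```text
time_s: 4.12
eef_pos: [0.4389, 0.0297, 0.2196]
eef_rot: [0.224, 0.617, 0.709, 0.259]
wrist_force: [-0.6, 0.5, -0.0]
opening: -0.003
grasp_force: 0.0
```

Run:
```python
from h import *
from scipy.spatial.transform import Rotation as Ro
i,W=get("side"); o=ctrl.get_obs(); print(stand(o["eef_pos"]),o["wrist_force"],o["q"].round(2))
w,x,y,z=o["eef_rot"]; print((RS.T@Ro.from_quat([x,y,z,w]).as_matrix()).round(3))
cv2.imwrite("pics/s4.png",cv2.resize(i[90:290,170:390,::-1],(770,700))[:600])
```

```text
[-0.14984033  0.06566944  0.22034225] [ 0.12334215 -0.40735303  0.25476886] [-0.48 -0.59  2.46  0.57  0.76 -0.93]
[[-0.007  0.765  0.644]
 [ 1.     0.006  0.004]
 [-0.001  0.644 -0.765]]
```

View pics/s4.png

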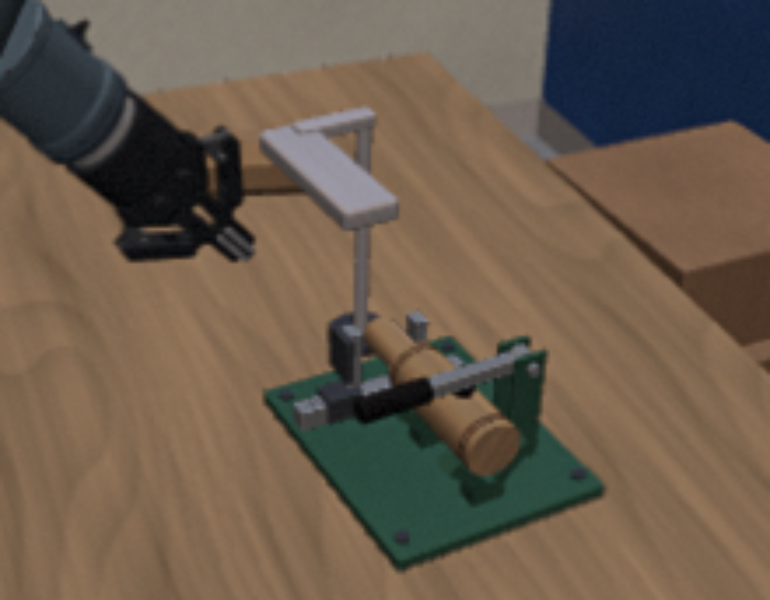

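The lever stays level and the spindle sits in place; the tool is clear of the lamp, and the thumb pad is at crop (350,345).

>>> servo_tool --series "1 -0.004 -0.018 0.027 0 0 0; 1 -0.004 -0.036 0.054 0 0 0; 1 -0.004 -0.054 0.081 0 0 0; 1 -0.004 -0.072 0.109 0 0 0; 1 -0.004 -0.072 0.109 0 0 0; 1 -0.004 -0.072 0.109 0 0 0"

```text
time_s: 4.67
eef_pos: [0.4546, 0.0215, 0.0873]
eef_rot: [0.223, 0.621, 0.706, 0.256]
wrist_force: [0.6, -0.4, -0.4]
opening: -0.004
grasp_force: 0.0
```

Run:
```python
from h import *
i,W=get("side"); o=ctrl.get_obs(); print(stand(o["eef_pos"]),o["wrist_force"],o["q"].round(2))
cv2.imwrite("pics/s5.png",cv2.resize(i[90:290,170:390,::-1],(770,700))[:600])
```

```text
[-0.13531226  0.05762929  0.08890121] [-0.74533077  0.42764817 -0.21900281] [-0.47 -0.11  2.5   1.2   0.4  -1.66]
```

View pics/s5.png

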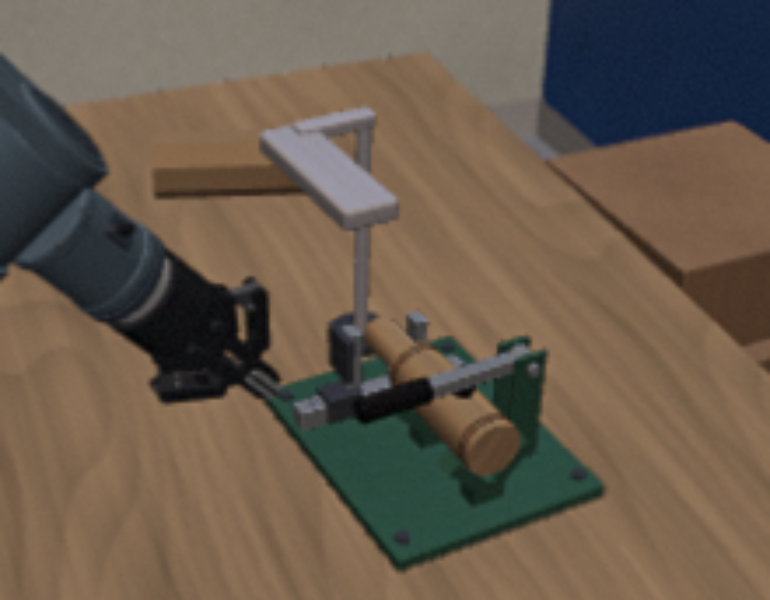

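The fingertips at crop (290,395) stand in front of the pad, below the lamp. Approach now.

>>> servo_tool --series "1 0.004 0.01 0.008 0 0 0; 1 0.004 0.02 0.017 0 0 0; 1 0.004 0.029 0.024 0 0 0; 1 0.004 0.034 0.028 0 0 0; 1 0.004 0.037 0.031 0 0 0; 1 0.004 0.04 0.033 0 0 0; 1 0.004 0.042 0.035 0 0 0; 1 0.004 0.042 0.035 0 0 0"

```text
time_s: 5.38
eef_pos: [0.51, 0.033, 0.0911]
eef_rot: [0.226, 0.62, 0.706, 0.257]
wrist_force: [-0.3, 0.1, -0.2]
opening: 0.001
grasp_force: 0.0
```

```bash
cat > m.py <<'E'
from h import *
i,W=get("side"); o=ctrl.get_obs(); print(stand(o["eef_pos"]),o["wrist_force"])
S=stand(W);x,y,z=S[...,0],S[...,1],S[...,2]
w=i[...,0].astype(int)-i[...,2]>35
m=(z>.09)&(z<.106)&(y>.045)&(y<.079)&(x>-.07)&(x<.0)&~w
print("jaw top x",np.percentile(x[m],[2,10,50,90]).round(4),m.sum())
E
python3 m.py
```

```text
[-0.08003644  0.06213168  0.09082442] [-0.19698374  0.54081204 -0.07133905]
jaw top x [-0.069  -0.0609 -0.0548 -0.0408] 65
```

>>> servo_tool --series "1 0 0.0015 0.0013 0 0 0; 1 0 0.003 0.0026 0 0 0; 1 0 0.0045 0.0039 0 0 0; 1 0 0.006 0.0052 0 0 0; 1 0 0.0075 0.0064 0 0 0; 1 0 0.009 0.0077 0 0 0; 1 0 0.009 0.0077 0 0 0"

```text
time_s: 6.02
eef_pos: [0.5215, 0.0349, 0.0905]
eef_rot: [0.225, 0.62, 0.707, 0.257]
wrist_force: [-0.3, 0.4, -0.1]
opening: -0.001
grasp_force: 0.4
```

```bash
python3 m.py
```

```text
[-0.06799216  0.06225515  0.09048885] [ 0.32739992 -0.14675019  0.12721161]
jaw top x [-0.068  -0.0631 -0.0466 -0.033 ] 79
```

>>> servo_tool --series "1 0 0.0008 0.0006 0 0 0; 1 0 0.0015 0.0013 0 0 0; 1 0 0.0023 0.0019 0 0 0; 1 0 0.0031 0.0026 0 0 0; 1 0 0.0038 0.0032 0 0 0; 1 0 0.0046 0.0039 0 0 0"

```text
time_s: 6.57
eef_pos: [0.5273, 0.0356, 0.0905]
eef_rot: [0.225, 0.62, 0.707, 0.257]
wrist_force: [-3.1, -0.4, -0.2]
opening: 0.001
grasp_force: 1.3
```

```bash
python3 m.py
python3 - <<'E'
from h import *
c=ctrl.camera("wrist"); s=ctrl.camera("side")["img"][150:250,220:360]
cv2.imwrite("pics/w6.png",np.hstack([cv2.resize(c["img"],(400,300)),cv2.resize(s,(400,300))])[...,::-1])
E
```

```text
[-0.06191387  0.06222393  0.09053719] [-2.09274849  0.45069563 -0.08567625]
jaw top x [-0.0696 -0.0647 -0.0411 -0.0271] 92
```

View pics/w6.png

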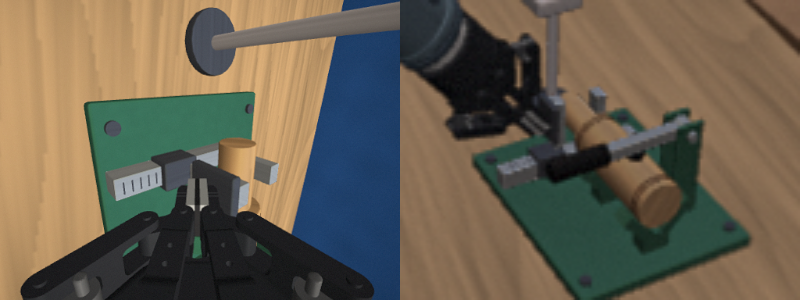

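The fingertips press the pad (wrist view ~(200,190)) and the jaw is moving, close to the tenon at (237,160). The force is about the slide's friction.

>>> servo_tool --series "1 0 0.0008 0.0006 0 0 0; 1 0 0.0015 0.0013 0 0 0; 1 0 0.0023 0.0019 0 0 0; 1 0 0.0023 0.0019 0 0 0"

```text
time_s: 7.05
eef_pos: [0.5304, 0.036, 0.0906]
eef_rot: [0.225, 0.62, 0.707, 0.257]
wrist_force: [-1.1, 0.8, -0.2]
opening: -0.003
grasp_force: 0.8
```

>>> servo_tool --series "1 0 0.0008 0.0006 0 0 0; 1 0 0.0015 0.0013 0 0 0; 1 0 0.0023 0.0019 0 0 0; 1 0 0.0023 0.0019 0 0 0"

```text
time_s: 7.38
eef_pos: [0.533, 0.0364, 0.0904]
eef_rot: [0.225, 0.62, 0.707, 0.257]
wrist_force: [-6.3, -0.4, 2.1]
opening: 0.001
grasp_force: 3.3
```

>>> servo_tool --series "1 0 0.0004 0.0003 0 0 0; 1 0 0.0008 0.0006 0 0 0; 1 0 0.0008 0.0006 0 0 0; 1 0 0.0008 0.0006 0 0 0"

```text
time_s: 7.72
eef_pos: [0.5335, 0.0365, 0.0903]
eef_rot: [0.225, 0.62, 0.707, 0.257]
wrist_force: [-13.2, -1.9, 8.3]
opening: -0.004
grasp_force: 6.8
```

The jaw stalled with 13 N at the wrist. Back off and check.

>>> servo_tool --series "1 0 0 0 0 0 0; 1 0 -0.003 -0.0026 0 0 0; 1 0 -0.012 -0.01 0 0 0; 1 0 -0.03 -0.025 0 0 0; 1 0 -0.05 -0.042 0 0 0; 1 0 -0.05 -0.042 0 0 0; 1 0 -0.05 -0.042 0 0 0"

```text
time_s: 8.3
eef_pos: [0.4693, 0.0275, 0.0911]
eef_rot: [0.226, 0.62, 0.706, 0.257]
wrist_force: [1.0, -0.5, 0.2]
opening: 0.001
grasp_force: 0.0
```

```bash
python3 m.py
python3 - <<'E'
from h import *
c=ctrl.camera("wrist")["img"]; s=ctrl.camera("side")["img"][150:250,220:360]
cv2.imwrite("pics/w7.png",np.hstack([cv2.resize(c[60:300,80:400],(400,300)),cv2.resize(s,(400,300))])[...,::-1])
E
```

```text
[-0.11963417  0.06131974  0.09161205] [-0.56488999  0.18833841 -0.16149348]
jaw top x [-0.0374 -0.0361 -0.0321 -0.0205] 59
```

View pics/w7.png

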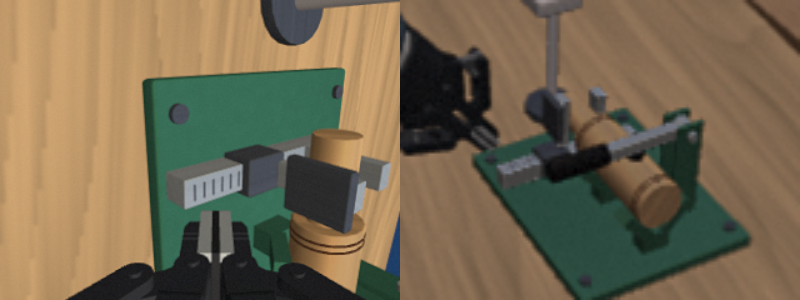

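The pad's face is at x ≈ -36 mm, which is the shut position. The jaw touches the tenon, the lever is level and the tool is clear.

```bash
python3 -c "
from bench import ctrl
print(ctrl.hand_in())"
```

```text
the job is handed in; nothing more can be done
None
```

The clamp lever is fully down on the spindle and the caliper jaw was then shut on the thin end, with 13 N at the wrist when it stalled. The arm is clear of both, and I handed the job in, but the hand-in call returned no verdict.

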